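# Vent the storage tin, seat its nested lids, lift the cover alone

### The arm

A 7-joint arm with a two-finger parallel gripper is mounted at the origin on the work surface. World frame = base frame: x ahead of the robot, y to its left, z up, the work surface at z = 0. Lengths are in m, angles in rad, forces in N, time in s.
With the tool pointing down it reaches from about 0.425 to 0.8 m from the base axis. Payload 8.3 kg.
Tool frame: the origin (TCP) lies between the finger pads; the fingertips stand 25 mm ahead of it and the grasp point (between the pads) lies 6 mm ahead of it; z points along the fingers, y is the line along which they close (so a half turn about z gives the same grasp; the last joint's range is limited). The gripper opens to 85 mm and grips with 20 to 120 N. Pads are 22 mm wide; open, the fingers measure 114 mm over their backs; the gripper's body (76 mm by 85 mm) begins 54 mm behind the grasp point. The pads swing forward as they close: fully open they stand 13 mm farther back than shut.
Start: joints at [-1.387, 0.383, 0.016, 1.37, -0.006, 1.388, -0.046], TCP at [0.153, 0.606, 0.256] pointing down, gripper open.
Joint ranges: [-2.95, 2.95], [-0.25, 2.06], [-1.52, 1.56], [0.18, 2.33], [-1.44, 4.58], [0.02, 2.06], [-3.01, 3.01]. Speed limits (rad/s): [2.39, 2.39, 3.01, 3.01, 3.14, 3.14, 3.14].

### API

Orientations are given as a unit quaternion [x, y, z, w].
In Python, from rig import bot gives the robot as it stands.
- The arm moves only by the tool jog_arm, never from a script. Its argument "increments" is a list of rows, each an object with "slide": the shift along the tool's x, y, z normalised to -1 to 1, where 1 is 0.25 m, a list of three; "dr": the turn, a rotation vector about the tool's x, y, z normalised to -1 to 1, where 1 is 180 degrees, a list of three; "gripper": the opening, from -1 (shut) to 1 (fully open). A call has 1 to 12 rows; each row is the pose to reach, as a shift and turn from the pose commanded when the call began, along the tool's axes at that moment, turning the shorter way round; what a row does not reach only later rows make up. A row lasts 1/8 s, in which the tool goes at most 62.5 mm and 10.7 degrees, less where a joint would pass 70% of its speed; a pose out of reach is approached as far as the arm can. A call with a number of a shift or a turn outside -1 to 1 is refused whole. A call with a gripper value outside its range is refused whole. The fingers move at their own pace and stop on an object; "newtons" is the grip in N (left out, the last holds). Time passes only in rows, so rows that repeat a pose let the fingers close. It gives the time, the measured TCP pose, the force, the opening and the grip force at its end, in the units of the state.
- bot.read_state(): the state, without advancing time (a new reading comes with each control period).
- bot.get_image(name): name is "side" or "top"; returns a dict with "pixels" (384x512x3 uint8, red, green, blue), "mtx" (3x3 intrinsics, pixels), "pose" (4x4, takes a point from camera to world coordinates). Camera axes: x right, y down, z forward; pixel columns grow to the right and rows downward; lengths in m; the calibration is good to about 2 mm. A picture is of the moment at which its call begins. There is no depth.
- bot.hand_in(): hands the job in; it is judged then, once.
Trained networks look in a picture, given as the dict that the camera call returned (one of the last four; its "shot" number tells which), for a name from the list of things; names that differ only in an ending like _2 or _b are one class to them, and where a whole thing is asked for, a point or a joint stands for the part that bears it (a point fixed in the world has none). Each returns a list of dicts, best first, with "p" (0 to 1); they miss things now and then, are a little off and sometimes report something else, mostly with a low value. They report only what shows in the picture. A call takes as long as a camera call. They do not tell look-alikes from the thing itself.
- bot.spot_in(picture, thing): "position" ([column, row] as shares, 0 to 1, of the picture: columns of its width, rows of its height, amid what is visible of it).
- bot.place_of(picture, thing): "position" ([column, row] as shares, 0 to 1, of the picture: columns of its width, rows of its height: a listed point, or the origin of a listed thing).
The state is a dict: "t": time; "joints": joint angles; "qd": joint speeds; "tau": joint torques, N m; "ee_pos": TCP position; "ee_rot": TCP orientation; "force": force on the tool from outside, world axes, zero at the start; "wrist_torque": the same for the moment, N m; "grip_width": finger opening in m; "grasp_force": force on a finger pad.
Only numpy, scipy, OpenCV 4.12 (cv2) and the standard library are available. Lean on these libraries where they do the work, as an engineer would, in place of code of your own. Each camera call takes 0.05 s, during which the arm holds its last target. There are 200 camera calls.

### The job

First open the vent of the white storage tin by turning its yellow-barred screw cap anticlockwise a full quarter turn to its stop. Then take the nested lid pair off the wooden rest by the brass knob, with the red cover riding on the inner lid, lower the pair gently into the tin's neck until the inner lid is fully home, and let go of the knob. Finally grip the red cover, lift it alone straight up well clear of the knob, so that the seal can be inspected with the inner lid still seated and untouched, and finish while holding the cover level above the tin; leave the other things on the bench where they are.

Things in the scene. Friction and masses are not known exactly. Their poses are not given: they have to be found in the camera images.
- tin: fixed white round storage tin, 96 mm diameter, with red and brass bands; origin under its centre on the bench, z up. Flat shoulder 55 mm high; from it a bare aluminium neck rises to 83 mm, outside diameter 44 mm, bore 37 mm, 28 mm deep. Its own +x axis points to the vent post, a white 42 mm round post, 48 mm high, 85 mm from the tin's axis
- tin_seat (a point): centre of the mouth of the tin's neck, 83 mm above the bench: where the inner lid's origin sits when it is home. Axes as the tin's
- vent (a joint): angle of the captive vent cap on the vent post, rad: 0 shut (bar in line with the tin's x axis), grows anticlockwise seen from above, stop at 1.571 fully open. Starts 0 to 0.3; friction of about 0.03 N m, stays where left, does not rise
- vent_grip (a point): centre of the cap's yellow grip bar, on the turning axis, about 72 mm above the bench; the bar is 34 mm long along this point's x, 10 mm thick along its y, reaches from 14 mm below to 8 mm above this point, and stands on a black 34 mm disc
- rest: fixed dark wooden lid rest: 84 mm foot, 10 mm high, and a 44 mm column 52 mm high with a 37 mm bore, in which the lids start; origin under its centre
- inner_lid: loose inner lid, 98 to 196 g, round. Origin at the centre of the underside of its 44 mm aluminium disc (6 mm thick, above the origin), the face that rests on the neck; below it a tapered cork plug, 30 mm diameter, 9 mm deep; above it a stem and a brass knob, 18 mm diameter, from 18 to 44 mm above the origin
- cover: loose red outer lid, 52 to 98 g, round, 60 mm outside diameter; origin at the centre of the underside of its 4 mm top plate. The knob sticks out through the plate's 28 mm hole; the skirt, inside diameter 54 mm, reaches 18 mm below the origin. It lies unfastened on the inner lid's disc (nested: 6 mm above that origin, free to shift 5 mm sideways) and rides along when the knob is lifted
- bowl: bystander: blue ceramic bowl with silver beads, 104 mm diameter, 45 mm high; origin under its centre
- dish: bystander: low white dish with green beads, 60 mm diameter, 16 mm high, near the robot between tin and rest; origin under its centre
- jar: bystander: green glass jar with aluminium cap, 52 mm diameter, 70 mm high; origin under its centre
- spool: bystander: empty wooden spool, 44 mm diameter, 50 mm high; origin under its centre
- pliers: bystander: round-nose pliers with blue handles lying flat, about 150 mm long, 12 mm thick; origin at the pivot
- bench_block: bystander: square steel bench block, 60 by 60 by 18 mm; origin under its centre
Mind the look-alikes: they are no part of the job. There is more than one size of the tin; the one meant has the size given above.

How it is judged:
By the outcome, as a careful person would: the job done as asked, in the order asked, and still so for the second after the job is handed in, while the arm keeps its last pose, push and grip.
It also fails if it takes over 64 s, if anything falls off the work surface, if the arm or the gripper's body presses on something with over 40 N, if the wrist force passes 120 N, or if a joint passes its speed limit or range.

## Working session

There is one attempt and no reset: what is moved stays moved. The work goes in short steps, Python scripts to look and compute and a tool call to move; the robot and the scene stay as the last step left them, time stands still between calls to the robot, and variables do not carry over. Pictures are saved under pics/ and viewed, at most 10 in all, crops included, and the job is handed in when it is done.

Besides the shell and the picture viewer there is one more tool, called after "Request:" by a JSON object that holds its "method" and its "body", one argument or row to a line. jog_arm: Moves the arm, as the interface text tells. Its arguments: {"type":"object","properties":{"increments":{"type":"array","items":{"type":"object","properties":{"slide":{"type":"array","items":{"type":"number","minimum":-1,"maximum":1}},"dr":{"type":"array","items":{"type":"number","minimum":-1,"maximum":1}},"gripper":{"type":"number"}}}},"newtons":{"type":"number"}},"required":["increments"]}

```bash
ls; mkdir -p pics; cat > h.py <<'E'
from rig import bot
import numpy as np, cv2
from scipy.spatial.transform import Rotation as R
def ray(im,s):
    K=np.array(im["mtx"]);P=np.array(im["pose"])
    d=np.linalg.inv(K)@[s[0]*512,s[1]*384,1]
    return P[:3,3],P[:3,:3]@d
def at_z(im,s,z):
    o,d=ray(im,s); return o+d*(z-o[2])/d[2]
def tri(i1,s1,i2,s2):
    o1,d1=ray(i1,s1);o2,d2=ray(i2,s2);d1/=np.linalg.norm(d1);d2/=np.linalg.norm(d2)
    t=np.linalg.lstsq(np.c_[d1,-d2],o2-o1,rcond=None)[0]
    a,b=o1+t[0]*d1,o2+t[1]*d2
    return (a+b)/2,np.linalg.norm(a-b)
def proj(im,p):
    P=np.array(im["pose"]);q=P[:3,:3].T@(np.asarray(p)-P[:3,3]);q=np.array(im["mtx"])@q
    return q[:2]/q[2]
def save(im,name,box=None,f=1):
    p=cv2.cvtColor(im["pixels"],cv2.COLOR_RGB2BGR)
    if box: p=p[box[1]:box[3],box[0]:box[2]]
    cv2.imwrite("pics/"+name,cv2.resize(p,None,fx=f,fy=f,interpolation=cv2.INTER_CUBIC))
E
cat > a.py <<'E'
from h import *
np.set_printoptions(precision=4,suppress=True)
t=bot.get_image("top");s=bot.get_image("side")
save(t,"top0.png",None,1.5);save(s,"side0.png",None,1.5)
print(bot.read_state())
print(t["pose"],s["pose"])
Z=dict(tin=0,tin_seat=.083,vent_grip=.072,rest=0,inner_lid=.052,cover=.058,dish=0,bowl=0,jar=0,spool=0,pliers=0.006,bench_block=0)
for n,z in Z.items():
    for nm,im in(("top",t),("side",s)):
        for r in bot.place_of(im,n)[:3]:
            q=np.array(r["position"]);print(n,nm,round(r["p"],2),q*[512,384],at_z(im,q,z))
E
python3 a.py
```

```text
pics
{'t': 0.1, 'joints': array([-1.3869,  0.3842,  0.0164,  1.371 , -0.0063,  1.3882, -0.0465]), 'qd': array([ 0.0006, -0.0013, -0.0001, -0.0032,  0.0012,  0.0019, -0.0007]), 'tau': array([  0.0034, -62.9144,   0.8477, -37.2757,   0.017 ,   0.0105,
         0.    ]), 'ee_pos': array([0.1525, 0.6057, 0.2554]), 'ee_rot': array([ 0.1231,  0.9924, -0.0009, -0.0001]), 'force': array([ 0.1898, -0.3027, -0.8087]), 'wrist_torque': array([-0.027 , -0.0453, -0.0474]), 'grasp_force': 0.0, 'grip_width': 0.0850722614400343}
[[ 0.0089 -0.991   0.1335  0.3349]
 [-0.9999 -0.0069  0.0157  0.0008]
 [-0.0147 -0.1336 -0.9909  1.1548]
 [ 0.      0.      0.      1.    ]] [[-0.9673 -0.1398  0.2118  0.2774]
 [-0.2538  0.5226 -0.8139  0.7916]
 [ 0.0031 -0.841  -0.541   0.6047]
 [ 0.      0.      0.      1.    ]]
tin top 0.6 [369.1008 316.1088] [ 0.145  -0.3049  0.    ]
tin top 0.58 [315.0848 192.    ] [ 0.4975 -0.1569  0.    ]
tin top 0.53 [215.296  181.7088] [0.5263 0.1382 0.    ]
tin side 0.72 [259.584  183.7056] [ 0.503  -0.1497  0.    ]
tin side 0.65 [378.0096 173.4144] [ 0.1497 -0.309   0.    ]
tin_sea
[... 1114 characters left out ...]
 0.94 [127.6928 206.5152] [0.4504 0.3955 0.    ]
bowl side 0.65 [221.2864 335.1168] [0.4439 0.3859 0.    ]
jar top 0.84 [388.4032 154.9824] [ 0.6101 -0.3757  0.    ]
jar side 0.71 [244.992  144.8832] [ 0.6198 -0.3976  0.    ]
jar side 0.62 [146.688  197.7984] [0.8    0.0095 0.    ]
jar side 0.33 [137.5744 282.5088] [0.6606 0.3088 0.    ]
spool top 0.77 [156.1088 143.616 ] [0.6414 0.3194 0.    ]
spool top 0.23 [128.7168 207.2832] [0.4482 0.3923 0.    ]
spool side 0.65 [136.704  282.3168] [0.6627 0.3088 0.    ]
pliers top 0.86 [258.2016  95.3088] [0.7919 0.013  0.006 ]
pliers side 0.66 [143.7184 199.7184] [0.7983 0.0282 0.006 ]
bench_block top 0.66 [387.7888 203.904 ] [ 0.4637 -0.3687  0.    ]
```

View pics/top0.png

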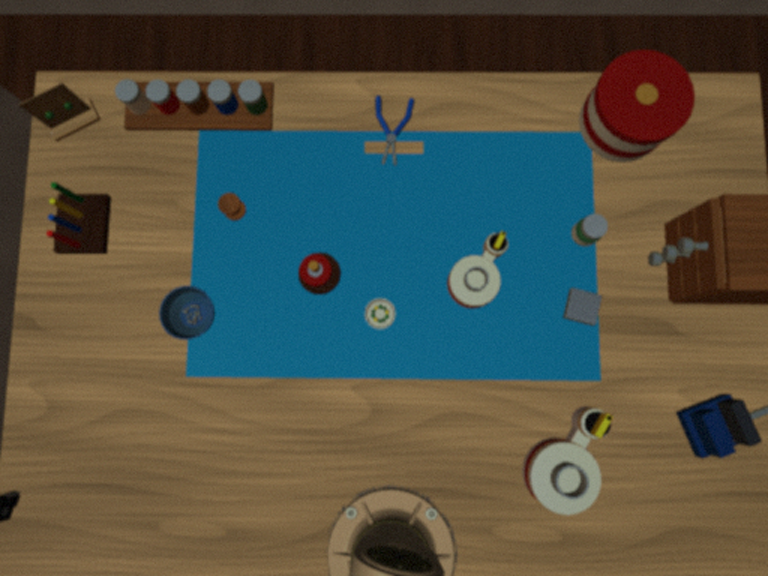

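View pics/side0.png

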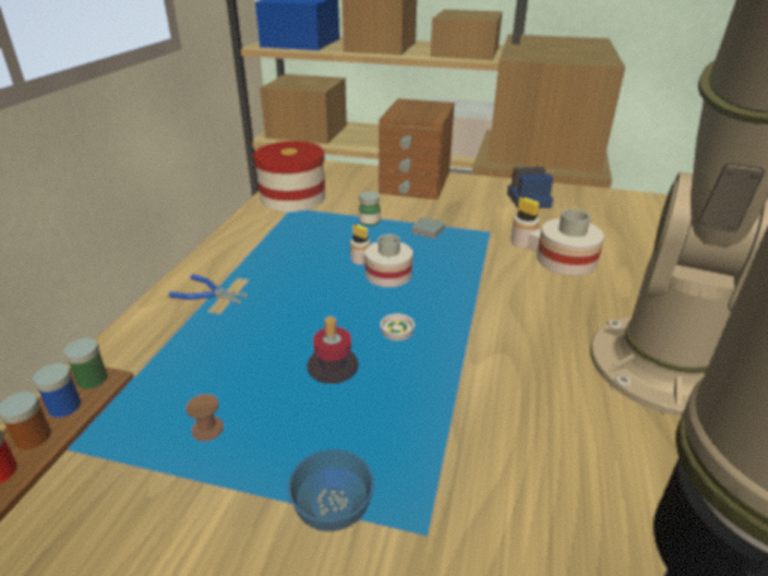

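The tin with pixel (316,186) in top has vent offset about 83 mm. The one at (379,318) has about 116 mm, so it is the larger look-alike. The first fits the 85 mm given. I'll confirm it in an enlarged crop.

```bash
cat > b.py <<'E'
from h import *
np.set_printoptions(precision=4,suppress=True)
t=bot.get_image("top");s=bot.get_image("side")
def crop(im,b):
    return cv2.resize(cv2.cvtColor(im["pixels"][b[1]:b[3],b[0]:b[2]],cv2.COLOR_RGB2BGR),(400,300),interpolation=cv2.INTER_CUBIC)
# 64x48 crops ->6.25x
A=crop(t,(290,145,370,205));B=crop(s,(215,135,295,195));C=crop(t,(175,152,255,212));D=crop(s,(180,195,260,255))
cv2.imwrite("pics/c1.png",np.vstack([np.hstack([A,B]),np.hstack([C,D])]))
for n in("tin_seat","vent_grip","inner_lid","cover","rest"):
    a=bot.place_of(t,n);b=bot.place_of(s,n)
    for x in a:
        for y in b:
            p,e=tri(t,x["position"],s,y["position"])
            if e<.02 and p[0]>.4: print(n,p,round(e,4))
def hue(im,b,lo,hi):
    h=cv2.cvtColor(im["pixels"],cv2.COLOR_RGB2HSV); m=cv2.inRange(h,lo,hi)
    k=np.zeros_like(m);k[b[1]:b[3],b[0]:b[2]]=m[b[1]:b[3],b[0]:b[2]];return k
for nm,im,b in(("top",t,(320,148,345,172)),("side",s,(228,145,250,162))):
    m=hue(im,b,(22,120,90),(38,255,255));y,x=np.nonzero(m)
    print(nm,len(x),x.mean(),y.mean(),cv2.minAreaRect(np.c_[x,y].astype(np.float32)))
    w=np.array([at_z(im,((u+.5)/512,(v+.5)/384),.080)[:2] for u,v in zip(x,y)])
    ev,V=np.linalg.eigh(np.cov(w.T));print(w.mean(0),np.sqrt(ev),np.degrees(np.arctan2(V[1,1],V[0,1])))
print(t["mtx"],s["mtx"])
E
python3 b.py
```

```text
tin_seat [ 0.4977 -0.1488  0.0896] 0.0063
vent_grip [ 0.5733 -0.2004  0.0817] 0.0042
inner_lid [0.5277 0.144  0.0591] 0.0073
cover [0.5282 0.14   0.0621] 0.0088
top 41 332.609756097561 159.9512195121951 ((332.4000244140625, 160.2000274658203), (3.5777084827423096, 10.733125686645508), 26.56505012512207)
[ 0.5748 -0.1967] [0.003  0.0087] 152.93694229103144
side 43 239.8372093023256 154.0 ((239.5, 154.5), (7.0, 7.0), 90.0)
[ 0.5702 -0.173 ] [0.0062 0.0146] 119.0398394794125
[[395.0813   0.     255.3301]
 [  0.     395.0813 193.9444]
 [  0.       0.       1.    ]] [[371.4408   0.     253.4905]
 [  0.     371.4408 188.5576]
 [  0.       0.       1.    ]]
```

View pics/c1.png

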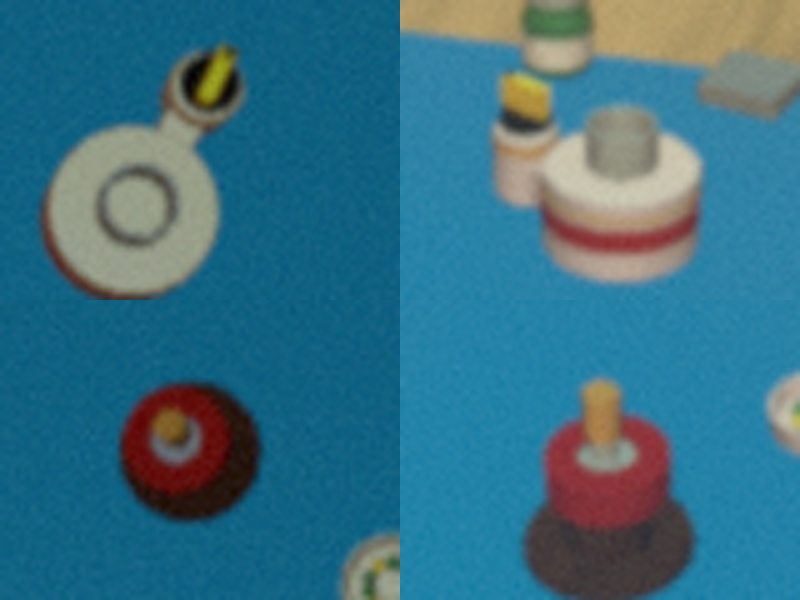

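The top crop shows the tin's shoulder circle at (132,209) in the crop, 174 px wide, which is 97 mm. So this is the 96 mm tin. The neck is at (137,206) and the yellow bar at (216,77), leaning about -27°. The rest has the red cover at (176,139) and the knob top at (173,127), in the lower-left panel.

```bash
cat > c.py <<'E'
from h import *
np.set_printoptions(precision=4,suppress=True)
t=bot.get_image("top");s=bot.get_image("side")
def T(u,v,z,ox,oy):
    return at_z(t,((ox+u/5)/512,(oy+v/5)/384),z)
def S(u,v,z,ox,oy): return at_z(s,((ox+u/5)/512,(oy+v/5)/384),z)
print("shoulder",T(132,209,.055,290,145),"neck",T(137,206,.083,290,145),"bar",T(216,77,.080,290,145),"post",T(204,90,.048,290,145))
print("cover",T(176,139,.062,175,152),"knob",T(173,127,.096,175,152),"foot",T(188,148,.01,175,152))
print("side neck",S(222,122,.083,215,135),"bar",S(127,88,.080,215,135),"shoulder",S(222,172,.055,215,135))
print("side knob",S(201,88,.096,180,195),"cover", S(207,154,.062,180,195))
n=T(137,206,.083,290,145);b=T(216,77,.080,290,145);print(np.degrees(np.arctan2(*(b-n)[1::-1])),np.linalg.norm((b-n)[:2]))
st=bot.read_state();Rm=R.from_quat(st["ee_rot"]).as_matrix();print(Rm,st["ee_pos"])
E
python3 c.py
```

```text
shoulder [ 0.5045 -0.1532  0.055 ] neck [ 0.5019 -0.152   0.083 ] bar [ 0.5749 -0.197   0.08  ] post [ 0.5744 -0.1959  0.048 ]
cover [0.5213 0.1453 0.062 ] knob [0.5222 0.1426 0.096 ] foot [0.5249 0.145  0.01  ]
side neck [ 0.5052 -0.152   0.083 ] bar [ 0.5735 -0.185   0.08  ] shoulder [ 0.5023 -0.1419  0.055 ]
side knob [0.5246 0.1449 0.096 ] cover [0.5215 0.15   0.062 ]
-31.60914503047361 0.08576878875603243
[[-0.9697  0.2443 -0.0001]
 [ 0.2443  0.9697 -0.0001]
 [ 0.     -0.0001 -1.    ]] [0.1527 0.606  0.2563]
```

```bash
cat > m.py <<'E'
import sys
from h import *
# args: x,y,z,yaw_deg(tool x axis, world) ... ; levels the tool too
st=bot.read_state();Rm=R.from_quat(st["ee_rot"]).as_matrix()
print("t",round(st["t"],2),"pos",st["ee_pos"].round(4),"yaw",round(np.degrees(np.arctan2(Rm[1,0],Rm[0,0])),2),"F",st["force"].round(1),"w",round(st["grip_width"],4),"j",st["joints"].round(2))
for a in sys.argv[1:]:
    x,y,z,w=map(float,a.split(","));w=np.radians(w)
    c,s=np.cos(w),np.sin(w);G=np.array([[c,s,0],[s,-c,0],[0,0,-1]])
    rv=R.from_matrix(Rm.T@G).as_rotvec()/np.pi
    print("slide",(Rm.T@(np.array([x,y,z])-st["ee_pos"])/.25).round(4).tolist(),"dr",rv.round(4).tolist(),"rows",round(max(np.linalg.norm([x,y,z]-st["ee_pos"])/.0625,np.linalg.norm(rv)*180/10.7),1))
E
python3 m.py 0.47,0.3,0.25,110 
```

```text
t 2.0 pos [0.1527 0.606  0.2563] yaw 165.86 F [0.2 0.6 0.5] w 0.0853 j [-1.39  0.38  0.02  1.37 -0.01  1.39 -0.05]
slide [-1.5299, -0.877, 0.0251] dr [-0.0, 0.0, 0.3103] rows 7.1
```

Request:
{"method": "jog_arm", "body": {
  "increments": [
    {"slide": [-1, -0.52, 0], "dr": [0, 0, 0.2]},
    {"slide": [-1, -0.52, 0], "dr": [0, 0, 0.2]},
    {"slide": [-1, -0.52, 0], "dr": [0, 0, 0.2]},
    {"slide": [-1, -0.52, 0], "dr": [0, 0, 0.2]},
    {"slide": [-1, -0.52, 0], "dr": [0, 0, 0.2]},
    {"slide": [-1, -0.52, 0], "dr": [0, 0, 0.2]}
  ]
}}

```text
$.increments[0]: bad value
```

```bash
python3 m.py 0.52,0.2,0.25,80 0.56,0.1,0.22,60
```

```text
t 2.0 pos [0.1527 0.606  0.2563] yaw 165.86 F [0.2 0.6 0.5] w 0.0853 j [-1.39  0.38  0.02  1.37 -0.01  1.39 -0.05]
slide [-1.8216, -1.216, 0.0251] dr [-0.0, 0.0, 0.477] rows 8.8
slide [-2.0745, -1.5648, 0.1451] dr [-0.0, 0.0, 0.5881] rows 10.4
```

Request:
{"method": "jog_arm", "body": {
  "increments": [
    {"slide": [-1, -0.52, 0], "dr": [0, 0, 0.2], "gripper": 1},
    {"slide": [-1, -0.52, 0], "dr": [0, 0, 0.2], "gripper": 1},
    {"slide": [-1, -0.52, 0], "dr": [0, 0, 0.2], "gripper": 1},
    {"slide": [-1, -0.52, 0], "dr": [0, 0, 0.2], "gripper": 1},
    {"slide": [-1, -0.52, 0], "dr": [0, 0, 0.2], "gripper": 1},
    {"slide": [-1, -0.52, 0], "dr": [0, 0, 0.2], "gripper": 1}
  ]
}}

```text
t: 2.75
ee_pos: [0.3662, 0.4163, 0.2567]
ee_rot: [0.426, 0.904, 0.0, 0.001]
force: [-0.9, 0.6, 0.5]
grip_width: 0.0857
grasp_force: 0.0
```

```bash
python3 m.py 0.52,0.2,0.25,80 0.56,0.1,0.22,60
```

```text
t 2.75 pos [0.3662 0.4163 0.2567] yaw 129.51 F [-0.9  0.6  0.5] w 0.0857 j [-1.11  0.23  0.24  1.58 -0.06  1.34 -0.17]
slide [-1.0589, -0.0758, 0.0276] dr [0.0004, 0.0002, 0.2751] rows 4.6
slide [-1.4692, -0.2069, 0.1479] dr [0.0004, 0.0001, 0.3862] rows 6.5
```

Request:
{"method": "jog_arm", "body": {
  "increments": [
    {"slide": [-1, -0.1, 0.1], "dr": [0, 0, 0.4], "gripper": 0.2},
    {"slide": [-1, -0.1, 0.1], "dr": [0, 0, 0.4], "gripper": 0.2},
    {"slide": [-1, -0.1, 0.1], "dr": [0, 0, 0.4], "gripper": 0.2},
    {"slide": [-1, -0.1, 0.1], "dr": [0, 0, 0.4], "gripper": 0.2},
    {"slide": [-1, -0.1, 0.1], "dr": [0, 0, 0.4], "gripper": 0.2},
    {"slide": [-1, -0.1, 0.1], "dr": [0, 0, 0.4], "gripper": 0.2},
    {"slide": [-1, -0.1, 0.1], "dr": [0, 0, 0.4], "gripper": 0.2}
  ]
}}

```text
t: 3.62
ee_pos: [0.5039, 0.2125, 0.2312]
ee_rot: [0.876, 0.482, -0.0, -0.0]
force: [-0.8, 0.6, 0.2]
grip_width: 0.0516
grasp_force: 0.0
```

```bash
python3 m.py 0.56,0.0,0.2,0 0.575,-0.06,0.16,-27 0.575,-0.197,0.15,-27
```

```text
t 3.62 pos [0.5039 0.2125 0.2312] yaw 57.67 F [-0.8  0.6  0.2] w 0.0516 j [-0.91  0.25  0.55  1.65 -0.13  1.29 -0.91]
slide [-0.5981, 0.6443, 0.1242] dr [-0.0002, 0.0001, 0.3204] rows 5.4
slide [-0.7689, 0.8234, 0.2841] dr [-0.0002, 0.0001, 0.4704] rows 7.9
slide [-1.2319, 1.1165, 0.3239] dr [-0.0002, 0.0001, 0.4704] rows 7.9
```

Request:
{"method": "jog_arm", "body": {
  "increments": [
    {"slide": [-0.9, 0.95, 0.2], "dr": [0, 0, 0.47], "gripper": 0.2},
    {"slide": [-0.9, 0.95, 0.2], "dr": [0, 0, 0.47], "gripper": 0.2},
    {"slide": [-0.9, 0.95, 0.2], "dr": [0, 0, 0.47], "gripper": 0.2},
    {"slide": [-0.9, 0.95, 0.2], "dr": [0, 0, 0.47], "gripper": 0.2},
    {"slide": [-0.9, 0.95, 0.2], "dr": [0, 0, 0.47], "gripper": 0.2},
    {"slide": [-0.9, 0.95, 0.2], "dr": [0, 0, 0.47], "gripper": 0.2},
    {"slide": [-0.9, 0.95, 0.2], "dr": [0, 0, 0.47], "gripper": 0.2},
    {"slide": [-0.9, 0.95, 0.2], "dr": [0, 0, 0.47], "gripper": 0.2}
  ]
}}

```text
t: 4.62
ee_pos: [0.5862, -0.1045, 0.1808]
ee_rot: [0.972, -0.233, -0.0, -0.0]
force: [0.3, -0.1, -0.6]
grip_width: 0.0509
grasp_force: 0.0
```

```bash
python3 m.py 0.575,-0.197,0.14,-27
```

```text
t 4.62 pos [ 0.5862 -0.1045  0.1808] yaw -26.98 F [ 0.3 -0.1 -0.6] w 0.0509 j [-0.55  0.5   0.93  1.6  -0.41  1.26 -1.59]
slide [0.1283, 0.3501, 0.163] dr [-0.0001, 0.0003, 0.0001] rows 1.6
```

Request:
{"method": "jog_arm", "body": {
  "increments": [
    {"slide": [0.128, 0.35, 0.16], "dr": [0, 0, 0], "gripper": 0.1},
    {"slide": [0.128, 0.35, 0.16], "dr": [0, 0, 0], "gripper": 0.1},
    {"slide": [0.128, 0.35, 0.16], "dr": [0, 0, 0], "gripper": 0.1},
    {"slide": [0.128, 0.35, 0.16], "dr": [0, 0, 0], "gripper": 0.1}
  ]
}}

```text
t: 5.12
ee_pos: [0.5758, -0.1966, 0.1411]
ee_rot: [0.973, -0.23, -0.0, -0.001]
force: [-0.8, 0.8, 0.3]
grip_width: 0.047
grasp_force: 0.0
```

```bash
python3 m.py 0.575,-0.197,0.087,-27; python3 - <<'E'
from h import *
t=bot.get_image("top");s=bot.get_image("side")
def crop(im,b): return cv2.resize(cv2.cvtColor(im["pixels"][b[1]:b[3],b[0]:b[2]],cv2.COLOR_RGB2BGR),(400,300),interpolation=cv2.INTER_CUBIC)
cv2.imwrite("pics/v1.png",np.hstack([crop(t,(290,125,370,185)),crop(s,(200,115,280,175))]))
p=bot.read_state()["ee_pos"];print(proj(t,p-[0,0,.025]),proj(s,p-[0,0,.025]))
E
```

```text
t 5.12 pos [ 0.5758 -0.1966  0.1411] yaw -26.63 F [-0.8  0.8  0.3] w 0.047 j [-0.36  0.57  0.9   1.6  -0.47  1.2  -1.4 ]
slide [-0.002, 0.0031, 0.2165] dr [-0.0003, 0.0002, 0.0021] rows 0.9
[335.35423103 157.00331999] [240.43949743 140.16725125]
```

View pics/v1.png

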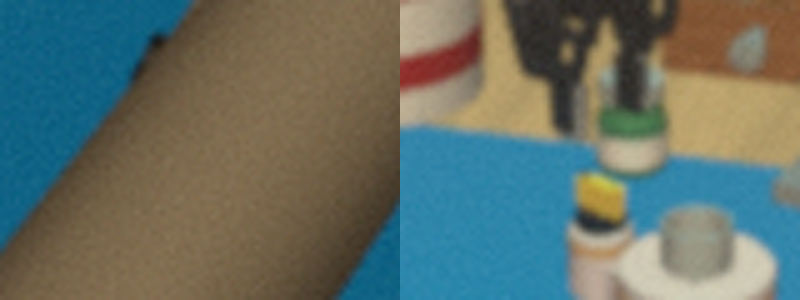

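The side view shows the fingertips at crop (565,130) and (632,105), their midpoint right above the yellow bar at (600,197). I'll descend and grip.

Request:
{"method": "jog_arm", "body": {
  "increments": [
    {"slide": [0, 0, 0.1], "dr": [0, 0, 0], "gripper": 0.1},
    {"slide": [0, 0, 0.19], "dr": [0, 0, 0], "gripper": 0.1},
    {"slide": [0, 0, 0.21], "dr": [0, 0, 0], "gripper": 0.1},
    {"slide": [0, 0, 0.215], "dr": [0, 0, 0], "gripper": -0.3},
    {"slide": [0, 0, 0.215], "dr": [0, 0, 0], "gripper": -0.5},
    {"slide": [0, 0, 0.215], "dr": [0, 0, 0], "gripper": -0.7},
    {"slide": [0, 0, 0.215], "dr": [0, 0, 0], "gripper": -1},
    {"slide": [0, 0, 0.215], "dr": [0, 0, 0], "gripper": -1},
    {"slide": [0, 0, 0.215], "dr": [0, 0, 0], "gripper": -1}
  ],
  "newtons": 20
}}

```text
t: 6.35
ee_pos: [0.5762, -0.1974, 0.0885]
ee_rot: [0.973, -0.231, 0.001, -0.001]
force: [2.2, 4.8, 6.5]
grip_width: 0.0095
grasp_force: 23.5
```

```bash
python3 m.py;python3 -c "
from h import *
s=bot.read_state();print(s['wrist_torque'],s['grasp_force'])"
```

```text
t 6.35 pos [ 0.5762 -0.1974  0.0885] yaw -26.66 F [2.2 4.8 6.5] w 0.0095 j [-0.33  0.62  0.86  1.65 -0.52  1.11 -1.37]
[ 0.94965441 -0.26553599  0.01267396] 23.509073853492737
```

Request:
{"method": "jog_arm", "body": {
  "increments": [
    {"slide": [0, 0, -0.006], "dr": [0, 0, -0.03], "gripper": -1},
    {"slide": [0, 0, -0.006], "dr": [0, 0, -0.07], "gripper": -1},
    {"slide": [0, 0, -0.006], "dr": [0, 0, -0.11], "gripper": -1},
    {"slide": [0, 0, -0.006], "dr": [0, 0, -0.15], "gripper": -1},
    {"slide": [0, 0, -0.006], "dr": [0, 0, -0.19], "gripper": -1},
    {"slide": [0, 0, -0.006], "dr": [0, 0, -0.23], "gripper": -1},
    {"slide": [0, 0, -0.006], "dr": [0, 0, -0.23], "gripper": -1}
  ],
  "newtons": 30
}}

```text
t: 7.22
ee_pos: [0.5761, -0.1986, 0.0887]
ee_rot: [0.992, 0.129, 0.001, 0.001]
force: [8.1, -1.4, -9.5]
grip_width: 0.0093
grasp_force: 30.1
```

```bash
python3 m.py;python3 -c "
from h import *
s=bot.read_state();print(s['wrist_torque'],s['grasp_force'])"
```

```text
t 7.22 pos [ 0.5761 -0.1986  0.0887] yaw 14.79 F [ 8.1 -1.4 -9.5] w 0.0093 j [-0.23  0.56  0.7   1.65 -0.4   1.07 -0.73]
[-0.39732086 -1.70254304  0.02183325] 30.072049498558044
```

Request:
{"method": "jog_arm", "body": {
  "increments": [
    {"slide": [0.004, 0.001, 0.004], "dr": [0, 0, -0.04], "gripper": -1},
    {"slide": [0.004, 0.001, 0.004], "dr": [0, 0, -0.08], "gripper": -1},
    {"slide": [0.004, 0.001, 0.004], "dr": [0, 0, -0.12], "gripper": -1},
    {"slide": [0.004, 0.001, 0.004], "dr": [0, 0, -0.16], "gripper": -1},
    {"slide": [0.004, 0.001, 0.004], "dr": [0, 0, -0.19], "gripper": -1},
    {"slide": [0.004, 0.001, 0.004], "dr": [0, 0, -0.22], "gripper": -1},
    {"slide": [0.004, 0.001, 0.004], "dr": [0, 0, -0.22], "gripper": -1}
  ]
}}

```text
t: 8.1
ee_pos: [0.5769, -0.1997, 0.0886]
ee_rot: [0.89, 0.456, 0.001, 0.001]
force: [5.0, -1.9, -1.5]
grip_width: 0.0093
grasp_force: 31.1
```

```bash
python3 m.py;python3 -c "
from h import *
s=bot.read_state();print(s['wrist_torque'],s['grasp_force'])"
```

```text
t 8.1 pos [ 0.5769 -0.1997  0.0886] yaw 54.28 F [ 5.  -1.9 -1.5] w 0.0093 j [-0.12  0.53  0.54  1.64 -0.3   1.06 -0.11]
[-0.4871446  -1.09363567 -0.02125396] 31.109145283699036
```

Request:
{"method": "jog_arm", "body": {
  "increments": [
    {"slide": [0, 0, 0], "dr": [0, 0, -0.01], "gripper": -1},
    {"slide": [0, 0, 0], "dr": [0, 0, -0.02], "gripper": -1},
    {"slide": [0, 0, 0], "dr": [0, 0, -0.03], "gripper": -1},
    {"slide": [0, 0, 0], "dr": [0, 0, -0.03], "gripper": -1},
    {"slide": [0, 0, 0], "dr": [0, 0, -0.03], "gripper": -1}
  ]
}}

```text
t: 8.72
ee_pos: [0.5771, -0.1998, 0.0886]
ee_rot: [0.868, 0.497, 0.001, 0.002]
force: [5.5, -3.1, -1.6]
grip_width: 0.0089
grasp_force: 31.1
```

```bash
python3 m.py;python3 -c "
from h import *
s=bot.read_state();print(s['wrist_torque'],s['grasp_force'])"
```

```text
t 8.72 pos [ 0.5771 -0.1998  0.0886] yaw 59.57 F [ 5.5 -3.1 -1.6] w 0.0089 j [-0.11  0.52  0.52  1.64 -0.29  1.05 -0.03]
[-0.54931275 -1.21673456 -0.32585479] 31.120213866233826
```

Request:
{"method": "jog_arm", "body": {
  "increments": [
    {"slide": [0, 0, 0], "dr": [0, 0, -0.01], "gripper": -1},
    {"slide": [0, 0, 0], "dr": [0, 0, -0.015], "gripper": -1},
    {"slide": [0, 0, 0], "dr": [0, 0, -0.015], "gripper": -1}
  ]
}}

```text
t: 9.1
ee_pos: [0.577, -0.1997, 0.0887]
ee_rot: [0.856, 0.517, 0.001, 0.002]
force: [4.3, -2.3, -1.3]
grip_width: 0.0094
grasp_force: 40.5
```

```bash
python3 m.py;python3 -c "
from h import *
s=bot.read_state();print(s['wrist_torque'],s['grasp_force'])"
```

```text
t 9.1 pos [ 0.577  -0.1997  0.0887] yaw 62.22 F [ 4.3 -2.3 -1.3] w 0.0094 j [-0.1   0.52  0.51  1.64 -0.28  1.05  0.01]
[-0.37060409 -1.2476958  -0.83210998] 40.535208362562116
```

Request:
{"method": "jog_arm", "body": {
  "increments": [
    {"slide": [0, 0, 0], "dr": [0, 0, 0], "gripper": -0.3},
    {"slide": [0, 0, 0], "dr": [0, 0, 0], "gripper": -0.1},
    {"slide": [0, 0, 0], "dr": [0, 0, 0], "gripper": 0},
    {"slide": [0, 0, -0.1], "dr": [0, 0, 0], "gripper": 0},
    {"slide": [0, 0, -0.3], "dr": [0, 0, 0], "gripper": 0},
    {"slide": [0, 0, -0.5], "dr": [0, 0, 0], "gripper": 0},
    {"slide": [0, 0, -0.5], "dr": [0, 0, 0], "gripper": 0}
  ]
}}

```text
t: 9.98
ee_pos: [0.5779, -0.1995, 0.2178]
ee_rot: [0.856, 0.518, 0.003, 0.003]
force: [-0.9, -0.6, -0.6]
grip_width: 0.0425
grasp_force: 0.0
```

```bash
python3 m.py 0.54,0.02,0.2,110 0.523,0.144,0.16,148
```

```text
t 9.97 pos [ 0.5779 -0.1995  0.2178] yaw 62.35 F [-0.9 -0.6 -0.6] w 0.0425 j [-0.13  0.4   0.56  1.5  -0.22  1.3  -0.04]
slide [0.7071, -0.5423, 0.0685] dr [0.0026, 0.0005, -0.2647] rows 4.5
slide [1.1146, -0.834, 0.227] dr [0.0024, 0.0013, -0.4758] rows 8.0
```

Request:
{"method": "jog_arm", "body": {
  "increments": [
    {"slide": [1, -0.75, 0], "dr": [0, 0, -0.47], "gripper": 0.2},
    {"slide": [1, -0.75, 0], "dr": [0, 0, -0.47], "gripper": 0.2},
    {"slide": [1, -0.75, 0], "dr": [0, 0, -0.47], "gripper": 0.2},
    {"slide": [1, -0.75, 0], "dr": [0, 0, -0.47], "gripper": 0.2},
    {"slide": [1, -0.75, 0], "dr": [0, 0, -0.47], "gripper": 0.2},
    {"slide": [1, -0.75, 0], "dr": [0, 0, -0.47], "gripper": 0.2},
    {"slide": [1, -0.75, 0], "dr": [0, 0, -0.47], "gripper": 0.2},
    {"slide": [1, -0.75, 0], "dr": [0, 0, -0.47], "gripper": 0.2}
  ]
}}

```text
t: 10.98
ee_pos: [0.5253, 0.1103, 0.2121]
ee_rot: [0.281, 0.96, -0.0, -0.001]
force: [0.8, -0.1, -0.2]
grip_width: 0.0513
grasp_force: 0.0
```

```bash
python3 m.py 0.5235,0.1425,0.145,148;python3 - <<'E'
from h import *
t=bot.get_image("top")
m=cv2.inRange(cv2.cvtColor(t["pixels"],cv2.COLOR_RGB2HSV),(22,120,90),(38,255,255));k=np.zeros_like(m);k[148:172,320:345]=m[148:172,320:345]
y,x=np.nonzero(k);w=np.array([at_z(t,((u+.5)/512,(v+.5)/384),.080)[:2] for u,v in zip(x,y)])
ev,V=np.linalg.eigh(np.cov(w.T));print("bar",len(x),w.mean(0),np.degrees(np.arctan2(V[1,1],V[0,1])))
E
```

```text
t 10.97 pos [0.5253 0.1103 0.2121] yaw 147.33 F [ 0.8 -0.1 -0.2] w 0.0513 j [-0.44  0.22  0.21  1.69 -0.05  1.24  0.78]
slide [0.0753, 0.105, 0.2682] dr [-0.0004, -0.0003, -0.0037] rows 1.2
bar 49 [ 0.57531721 -0.19753979] 60.708513117279644
```

Request:
{"method": "jog_arm", "body": {
  "increments": [
    {"slide": [0.07, 0.1, 0.2], "dr": [0, 0, 0], "gripper": 0.3},
    {"slide": [0.07, 0.1, 0.27], "dr": [0, 0, 0], "gripper": 0.3},
    {"slide": [0.07, 0.1, 0.27], "dr": [0, 0, 0], "gripper": 0.3},
    {"slide": [0.07, 0.1, 0.27], "dr": [0, 0, 0], "gripper": 0.3}
  ]
}}

```text
t: 11.52
ee_pos: [0.5256, 0.1398, 0.1466]
ee_rot: [0.285, 0.958, 0.0, 0.001]
force: [-0.8, -0.7, 0.1]
grip_width: 0.0557
grasp_force: 0.0
```

```bash
python3 m.py 0.524,0.1415,0.092,148; python3 - <<'E'
from h import *
t=bot.get_image("top");s=bot.get_image("side")
def crop(im,b): return cv2.resize(cv2.cvtColor(im["pixels"][b[1]:b[3],b[0]:b[2]],cv2.COLOR_RGB2BGR),(400,300),interpolation=cv2.INTER_CUBIC)
cv2.imwrite("pics/k1.png",np.hstack([crop(t,(170,150,250,210)),crop(s,(180,180,260,240))]))
p=bot.read_state()["ee_pos"];print(proj(s,[p[0],p[1],.096]))
E
```

```text
t 11.53 pos [0.5256 0.1398 0.1466] yaw 146.84 F [-0.8 -0.7  0.1] w 0.0557 j [-0.47  0.29  0.19  1.75 -0.06  1.1   0.72]
slide [0.0095, 0.0022, 0.2182] dr [0.0002, 0.0004, -0.0064] rows 0.9
[220.35860361 211.32237256]
```

View pics/k1.png

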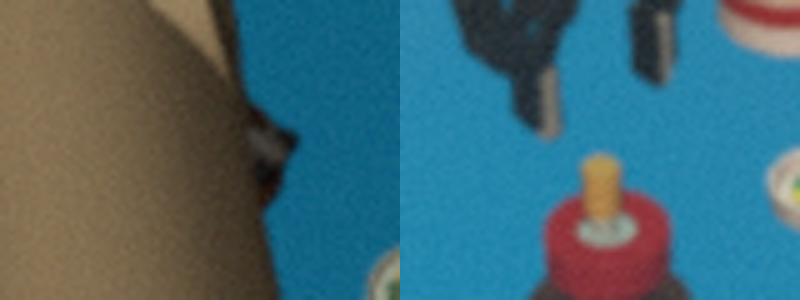

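The fingers stand either side of the knob. The knob top is at (601,160), and the TCP axis projects to (602,157). Descend and grip.

Request:
{"method": "jog_arm", "body": {
  "increments": [
    {"slide": [0.006, 0.002, 0.12], "dr": [0, 0, 0], "gripper": 0.3},
    {"slide": [0.006, 0.002, 0.2], "dr": [0, 0, 0], "gripper": 0.3},
    {"slide": [0.006, 0.002, 0.218], "dr": [0, 0, 0], "gripper": 0.1},
    {"slide": [0.006, 0.002, 0.218], "dr": [0, 0, 0], "gripper": -0.2},
    {"slide": [0.006, 0.002, 0.218], "dr": [0, 0, 0], "gripper": -0.4},
    {"slide": [0.006, 0.002, 0.218], "dr": [0, 0, 0], "gripper": -0.55},
    {"slide": [0.006, 0.002, 0.218], "dr": [0, 0, 0], "gripper": -0.7},
    {"slide": [0.006, 0.002, 0.218], "dr": [0, 0, 0], "gripper": -0.9},
    {"slide": [0.006, 0.002, 0.218], "dr": [0, 0, 0], "gripper": -0.9}
  ],
  "newtons": 30
}}

```text
t: 12.75
ee_pos: [0.5246, 0.1422, 0.0921]
ee_rot: [0.284, 0.959, 0.001, 0.001]
force: [-0.5, 0.8, 6.3]
grip_width: 0.0175
grasp_force: 29.2
```

```bash
python3 m.py
```

```text
t 12.75 pos [0.5246 0.1422 0.0921] yaw 146.97 F [-0.5  0.8  6.3] w 0.0175 j [-0.47  0.35  0.18  1.81 -0.07  0.99  0.73]
```

Request:
{"method": "jog_arm", "body": {
  "increments": [
    {"slide": [0, 0, -0.03], "dr": [0, 0, 0], "gripper": -0.9},
    {"slide": [0, 0, -0.1], "dr": [0, 0, 0], "gripper": -0.9},
    {"slide": [0, 0, -0.2], "dr": [0, 0, 0], "gripper": -0.9},
    {"slide": [0, 0, -0.32], "dr": [0, 0, 0], "gripper": -0.9},
    {"slide": [0, 0, -0.4], "dr": [0, 0, 0], "gripper": -0.9},
    {"slide": [0, 0, -0.4], "dr": [0, 0, 0], "gripper": -0.9},
    {"slide": [0, 0, -0.4], "dr": [0, 0, 0], "gripper": -0.9}
  ]
}}

```text
t: 13.62
ee_pos: [0.5234, 0.1417, 0.1905]
ee_rot: [0.284, 0.959, -0.0, -0.0]
force: [-0.0, 0.1, -2.1]
grip_width: 0.0169
grasp_force: 29.4
```

```bash
python3 m.py 0.515,0,0.192,147 0.5043,-0.155,0.192,149
```

```text
t 13.62 pos [0.5234 0.1417 0.1905] yaw 146.96 F [-0.   0.1 -2.1] w 0.0169 j [-0.48  0.25  0.19  1.7  -0.05  1.2   0.71]
slide [-0.2808, -0.4934, -0.0059] dr [-0.0003, -0.0002, -0.0002] rows 2.3
slide [-0.5829, -1.0365, -0.0056] dr [-0.0003, -0.0002, -0.0113] rows 4.8
```

Request:
{"method": "jog_arm", "body": {
  "increments": [
    {"slide": [-0.03, -0.05, 0], "dr": [0, 0, 0], "gripper": -0.9},
    {"slide": [-0.09, -0.16, 0], "dr": [0, 0, 0], "gripper": -0.9},
    {"slide": [-0.17, -0.3, 0], "dr": [0, 0, 0], "gripper": -0.9},
    {"slide": [-0.25, -0.44, 0], "dr": [0, 0, 0], "gripper": -0.9},
    {"slide": [-0.33, -0.58, 0], "dr": [0, 0, 0], "gripper": -0.9},
    {"slide": [-0.41, -0.72, 0], "dr": [0, 0, 0], "gripper": -0.9},
    {"slide": [-0.48, -0.85, 0], "dr": [0, 0, 0], "gripper": -0.9},
    {"slide": [-0.53, -0.94, 0], "dr": [0, 0, 0], "gripper": -0.9},
    {"slide": [-0.56, -0.99, 0], "dr": [0, 0, 0], "gripper": -0.9},
    {"slide": [-0.57, -1, 0], "dr": [0, 0, 0], "gripper": -0.9},
    {"slide": [-0.57, -1, 0], "dr": [0, 0, 0], "gripper": -0.9}
  ]
}}

```text
t: 15.0
ee_pos: [0.5072, -0.1447, 0.1908]
ee_rot: [0.284, 0.959, 0.0, -0.0]
force: [0.6, -0.0, -1.9]
grip_width: 0.0169
grasp_force: 29.4
```

```bash
python3 m.py 0.5043,-0.1553,0.145,149; python3 - <<'E'
from h import *
t=bot.get_image("top");s=bot.get_image("side")
def crop(im,b): return cv2.resize(cv2.cvtColor(im["pixels"][b[1]:b[3],b[0]:b[2]],cv2.COLOR_RGB2BGR),(600,450),interpolation=cv2.INTER_CUBIC)
cv2.imwrite("pics/p1.png",crop(s,(210,115,310,190)))
p=bot.read_state()["ee_pos"]
for z in(.083,.15,.194):print(z,(proj(s,[p[0],p[1],z])-[210,115])*6)
print((proj(s,[.5043,-.1553,.083])-[210,115])*6)
E
```

```text
t 15.0 pos [ 0.5072 -0.1447  0.1908] yaw 147.01 F [ 0.6 -0.  -1.9] w 0.0169 j [-0.11  0.22  0.38  1.75 -0.09  1.19  1.29]
slide [-0.0137, -0.0419, 0.1831] dr [0.0, -0.0002, -0.011] rows 0.8
0.083 [288.48438272 273.20720425]
0.15 [289.87390094 148.55308001]
0.194 [290.83949091  61.92969495]
[299.78237028 263.56752709]
```

View pics/p1.png

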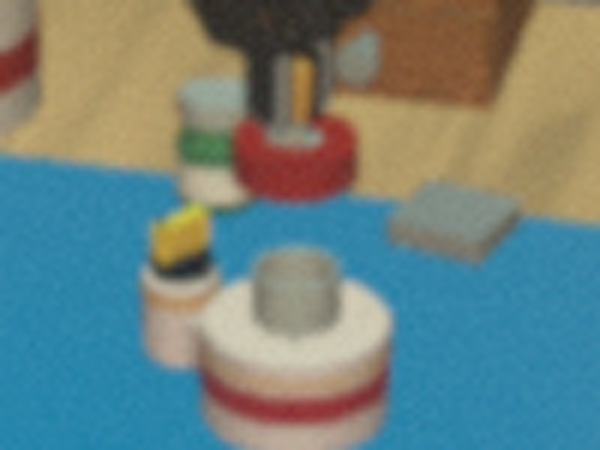

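Request:
{"method": "jog_arm", "body": {
  "increments": [
    {"slide": [-0.013, -0.038, 0.05], "dr": [0, 0, 0], "gripper": -0.9},
    {"slide": [-0.013, -0.038, 0.12], "dr": [0, 0, 0], "gripper": -0.9},
    {"slide": [-0.013, -0.038, 0.18], "dr": [0, 0, 0], "gripper": -0.9},
    {"slide": [-0.013, -0.038, 0.203], "dr": [0, 0, 0], "gripper": -0.9},
    {"slide": [-0.013, -0.038, 0.203], "dr": [0, 0, 0], "gripper": -0.9}
  ]
}}

```text
t: 15.72
ee_pos: [0.5043, -0.155, 0.1397]
ee_rot: [0.284, 0.959, -0.0, -0.001]
force: [0.6, 0.4, -1.2]
grip_width: 0.0167
grasp_force: 29.5
```

```bash
python3 m.py 0.5048,-0.1545,0.126,147
```

```text
t 15.72 pos [ 0.5043 -0.155   0.1397] yaw 146.97 F [ 0.6  0.4 -1.2] w 0.0167 j [-0.09  0.28  0.38  1.81 -0.12  1.08  1.33]
slide [-0.0006, 0.0027, 0.0547] dr [-0.0002, -0.0003, -0.0002] rows 0.2
```

Lower in small steps to 0.126 and check the force.

Request:
{"method": "jog_arm", "body": {
  "increments": [
    {"slide": [0, 0, 0.015], "dr": [0, 0, 0], "gripper": -0.9},
    {"slide": [0, 0, 0.028], "dr": [0, 0, 0], "gripper": -0.9},
    {"slide": [0, 0, 0.04], "dr": [0, 0, 0], "gripper": -0.9},
    {"slide": [0, 0, 0.052], "dr": [0, 0, 0], "gripper": -0.9},
    {"slide": [0, 0, 0.052], "dr": [0, 0, 0], "gripper": -0.9}
  ]
}}

```text
t: 16.35
ee_pos: [0.5044, -0.1551, 0.127]
ee_rot: [0.284, 0.959, -0.0, -0.0]
force: [-0.1, 0.1, -1.4]
grip_width: 0.0167
grasp_force: 29.5
```

```bash
python3 m.py
```

```text
t 16.35 pos [ 0.5044 -0.1551  0.127 ] yaw 146.96 F [-0.1  0.1 -1.4] w 0.0167 j [-0.08  0.29  0.38  1.82 -0.12  1.05  1.34]
```

Request:
{"method": "jog_arm", "body": {
  "increments": [
    {"slide": [0, 0, 0.006], "dr": [0, 0, 0], "gripper": -0.9},
    {"slide": [0, 0, 0.01], "dr": [0, 0, 0], "gripper": -0.9},
    {"slide": [0, 0, 0.014], "dr": [0, 0, 0], "gripper": -0.9},
    {"slide": [0, 0, 0.017], "dr": [0, 0, 0], "gripper": -0.9},
    {"slide": [0, 0, 0.017], "dr": [0, 0, 0], "gripper": -0.9}
  ]
}}

```text
t: 16.98
ee_pos: [0.5046, -0.1552, 0.1231]
ee_rot: [0.284, 0.959, -0.0, 0.0]
force: [-1.4, 0.9, -0.8]
grip_width: 0.017
grasp_force: 29.6
```

```bash
python3 m.py
```

```text
t 16.98 pos [ 0.5046 -0.1552  0.1231] yaw 146.96 F [-1.4  0.9 -0.8] w 0.017 j [-0.08  0.29  0.38  1.83 -0.12  1.04  1.34]
```

Request:
{"method": "jog_arm", "body": {
  "increments": [
    {"slide": [0, 0, 0.003], "dr": [0, 0, 0], "gripper": -0.9},
    {"slide": [0, 0, 0.006], "dr": [0, 0, 0], "gripper": -0.9},
    {"slide": [0, 0, 0.006], "dr": [0, 0, 0], "gripper": -0.9}
  ]
}}

```text
t: 17.35
ee_pos: [0.5047, -0.1553, 0.123]
ee_rot: [0.284, 0.959, 0.0, 0.0]
force: [-6.5, 2.5, 13.0]
grip_width: 0.0173
grasp_force: 31.0
```

```bash
python3 m.py
```

```text
t 17.35 pos [ 0.5047 -0.1553  0.123 ] yaw 146.96 F [-6.5  2.5 13. ] w 0.0173 j [-0.08  0.29  0.38  1.83 -0.13  1.04  1.34]
```

Request:
{"method": "jog_arm", "body": {
  "increments": [
    {"slide": [0, 0, -0.004], "dr": [0, 0, 0], "gripper": -0.9},
    {"slide": [0, 0, -0.004], "dr": [0, 0, 0], "gripper": -0.5},
    {"slide": [0, 0, -0.004], "dr": [0, 0, 0], "gripper": -0.3},
    {"slide": [0, 0, -0.004], "dr": [0, 0, 0], "gripper": 0},
    {"slide": [0, 0, -0.004], "dr": [0, 0, 0], "gripper": 0.1},
    {"slide": [0, 0, -0.1], "dr": [0, 0, 0], "gripper": 0.1},
    {"slide": [0, 0, -0.25], "dr": [0, 0, 0], "gripper": 1},
    {"slide": [0, 0, -0.4], "dr": [0, 0, 0], "gripper": 1},
    {"slide": [0, 0, -0.4], "dr": [0, 0, 0], "gripper": 1}
  ]
}}

```text
t: 18.48
ee_pos: [0.5062, -0.1558, 0.2247]
ee_rot: [0.284, 0.959, 0.0, 0.003]
force: [0.5, -0.2, -0.5]
grip_width: 0.0857
grasp_force: 0.0
```

```bash
python3 m.py; python3 - <<'E'
from h import *
s=bot.get_image("side")
p=bot.read_state()["ee_pos"]
cv2.imwrite("pics/p2.png",cv2.resize(cv2.cvtColor(s["pixels"][115:190,210:310],cv2.COLOR_RGB2BGR),(600,450),interpolation=cv2.INTER_CUBIC))
for z in(.083,.093,.127):print(z,(proj(s,[p[0],p[1],z])-[210,115])*6)
E
```

```text
t 18.48 pos [ 0.5062 -0.1558  0.2247] yaw 146.95 F [ 0.5 -0.2 -0.5] w 0.0857 j [-0.1   0.19  0.4   1.7  -0.08  1.25  1.3 ]
0.083 [297.93025741 263.22086757]
0.093 [298.17679186 245.23807501]
0.127 [299.03352656 182.74586775]
```

View pics/p2.png

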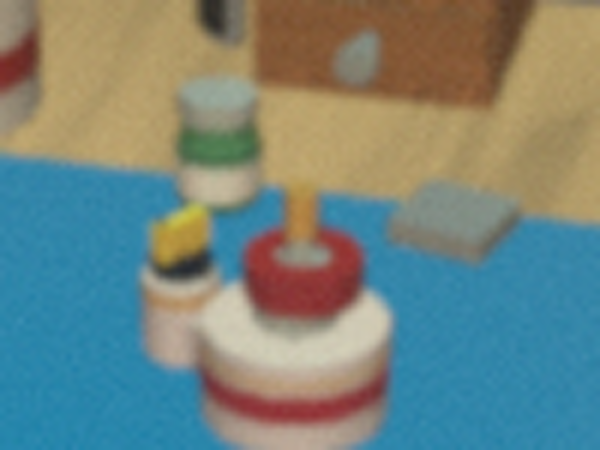

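```bash
python3 - <<'E'
from h import *
from scipy.optimize import least_squares
s=bot.get_image("side");t=bot.get_image("top")
a=np.linspace(0,2*np.pi,60)
def fit(im,box,lo,hi,lo2,hi2,r,z0,z1,x0):
    h=cv2.cvtColor(im["pixels"],cv2.COLOR_RGB2HSV);m=cv2.inRange(h,lo,hi)|cv2.inRange(h,lo2,hi2)
    k=np.zeros_like(m);k[box[1]:box[3],box[0]:box[2]]=m[box[1]:box[3],box[0]:box[2]]
    y,x=np.nonzero(k)
    if len(x)<10: return None
    bb=np.array([x.min(),x.max()+1,y.min(),y.max()+1],float)-.5
    def f(p):
        q=np.array([proj(im,[p[0]+r*np.cos(b),p[1]+r*np.sin(b),z]) for b in a for z in(z0,z1)])
        return np.array([q[:,0].min(),q[:,0].max(),q[:,1].min(),q[:,1].max()])-bb
    o=least_squares(f,x0);return o.x.round(4),o.fun.round(2),len(x)
c=dict(lo=(0,150,50),hi=(8,255,255),lo2=(170,150,50),hi2=(180,255,255))
print("cover side",fit(s,(245,148,275,170),r=.03,z0=.071,z1=.093,x0=[.504,-.155],**c))
print("cover top",fit(t,(300,165,335,205),r=.03,z0=.093,z1=.093,x0=[.504,-.155],**c))
k=dict(lo=(12,120,80),hi=(22,255,255),lo2=(12,120,80),hi2=(22,255,255))
print("knob side",fit(s,(252,142,270,158),r=.009,z0=.105,z1=.127,x0=[.504,-.155],**k))
for n,z in(("cover",.089),("inner_lid",.083)):
  for nm,im in(("side",s),("top",t)):
    for r in bot.place_of(im,n)[:2]: print(n,nm,round(r["p"],2),at_z(im,r["position"],z))
cv2.imwrite("pics/top3.png",cv2.resize(cv2.cvtColor(t["pixels"][150:210,280:360],cv2.COLOR_RGB2BGR),(480,360)))
E
```

```text
cover side (array([ 0.5036, -0.1525]), array([-1.68,  1.68, -1.78,  1.43]), 122)
cover top (array([ 0.5023, -0.136 ]), array([-5.58,  5.57, -0.94,  0.89]), 108)
knob side (array([ 0.5052, -0.1512]), array([-0.14,  0.14,  0.21, -0.2 ]), 42)
cover side 0.73 [ 0.5139301  -0.15823729  0.089     ]
cover top 0.42 [ 0.50474058 -0.15314601  0.089     ]
inner_lid side 0.6 [ 0.5014724 -0.1607383  0.083    ]
inner_lid top 0.48 [ 0.50154338 -0.1536816   0.083     ]
```

View pics/top3.png

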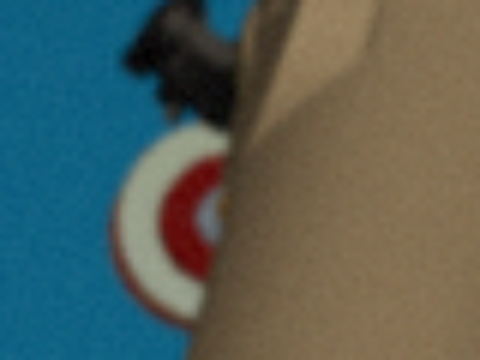

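Seen from above, the red cover is concentric with the neck (cover left edge at 159, centre about (225,218)). The fingers are clear of the vent. Descend over the cover.

Request:
{"method": "jog_arm", "body": {
  "increments": [
    {"slide": [0.009, -0.003, 0.15], "dr": [0, 0, 0], "gripper": 1},
    {"slide": [0.009, -0.003, 0.3], "dr": [0, 0, 0], "gripper": 1},
    {"slide": [0.009, -0.003, 0.4], "dr": [0, 0, 0], "gripper": 1},
    {"slide": [0.009, -0.003, 0.4], "dr": [0, 0, 0], "gripper": 1},
    {"slide": [0.009, -0.003, 0.4], "dr": [0, 0, 0], "gripper": 1}
  ]
}}

```text
t: 19.45
ee_pos: [0.5027, -0.1548, 0.1224]
ee_rot: [0.284, 0.959, -0.0, 0.0]
force: [1.2, 0.5, 0.1]
grip_width: 0.0856
grasp_force: 0.0
```

```bash
python3 m.py 0.504,-0.1552,0.088,147
```

```text
t 19.45 pos [ 0.5027 -0.1548  0.1224] yaw 146.96 F [1.2 0.5 0.1] w 0.0856 j [-0.09  0.29  0.38  1.83 -0.12  1.04  1.34]
slide [-0.005, 0.0014, 0.1374] dr [0.0, 0.0002, -0.0002] rows 0.6
```

Request:
{"method": "jog_arm", "body": {
  "increments": [
    {"slide": [-0.005, 0.001, 0.05], "dr": [0, 0, 0], "gripper": 1},
    {"slide": [-0.005, 0.001, 0.1], "dr": [0, 0, 0], "gripper": 1},
    {"slide": [-0.005, 0.001, 0.137], "dr": [0, 0, 0], "gripper": 1},
    {"slide": [-0.005, 0.001, 0.137], "dr": [0, 0, 0], "gripper": 1},
    {"slide": [-0.005, 0.001, 0.137], "dr": [0, 0, 0], "gripper": 0.7},
    {"slide": [-0.005, 0.001, 0.137], "dr": [0, 0, 0], "gripper": 0.55},
    {"slide": [-0.005, 0.001, 0.137], "dr": [0, 0, 0], "gripper": 0.48}
  ],
  "newtons": 20
}}

```text
t: 20.32
ee_pos: [0.5037, -0.1551, 0.0876]
ee_rot: [0.284, 0.959, 0.0, 0.0]
force: [0.5, 0.9, -0.2]
grip_width: 0.0631
grasp_force: 0.1
```

```bash
python3 m.py
```

```text
t 20.32 pos [ 0.5037 -0.1551  0.0876] yaw 146.96 F [ 0.5  0.9 -0.2] w 0.0631 j [-0.07  0.34  0.37  1.86 -0.15  0.97  1.36]
```

Request:
{"method": "jog_arm", "body": {
  "increments": [
    {"slide": [0, 0, 0], "dr": [0, 0, 0], "gripper": 0.45},
    {"slide": [0, 0, 0], "dr": [0, 0, 0], "gripper": 0.42},
    {"slide": [0, 0, 0], "dr": [0, 0, 0], "gripper": 0.39},
    {"slide": [0, 0, 0], "dr": [0, 0, 0], "gripper": 0.2},
    {"slide": [0, 0, 0], "dr": [0, 0, 0], "gripper": 0.1},
    {"slide": [0, 0, 0], "dr": [0, 0, 0], "gripper": 0.1}
  ],
  "newtons": 25
}}

```text
t: 21.08
ee_pos: [0.5037, -0.155, 0.0878]
ee_rot: [0.284, 0.959, 0.0, 0.0]
force: [-2.3, 0.8, 4.5]
grip_width: 0.0598
grasp_force: 26.1
```

```bash
python3 m.py
```

```text
t 21.07 pos [ 0.5037 -0.155   0.0878] yaw 146.97 F [-2.3  0.8  4.5] w 0.0598 j [-0.07  0.34  0.37  1.86 -0.15  0.97  1.36]
```

Request:
{"method": "jog_arm", "body": {
  "increments": [
    {"slide": [0, 0, -0.02], "dr": [0, 0, 0], "gripper": 0.1},
    {"slide": [0, 0, -0.05], "dr": [0, 0, 0], "gripper": 0.1},
    {"slide": [0, 0, -0.09], "dr": [0, 0, 0], "gripper": 0.1},
    {"slide": [0, 0, -0.14], "dr": [0, 0, 0], "gripper": 0.1},
    {"slide": [0, 0, -0.19], "dr": [0, 0, 0], "gripper": 0.1},
    {"slide": [0, 0, -0.24], "dr": [0, 0, 0], "gripper": 0.1},
    {"slide": [0, 0, -0.29], "dr": [0, 0, 0], "gripper": 0.1},
    {"slide": [0, 0, -0.34], "dr": [0, 0, 0], "gripper": 0.1},
    {"slide": [0, 0, -0.39], "dr": [0, 0, 0], "gripper": 0.1},
    {"slide": [0, 0, -0.42], "dr": [0, 0, 0], "gripper": 0.1},
    {"slide": [0, 0, -0.42], "dr": [0, 0, 0], "gripper": 0.1},
    {"slide": [0, 0, -0.42], "dr": [0, 0, 0], "gripper": 0.1}
  ]
}}

```text
t: 22.58
ee_pos: [0.5032, -0.155, 0.1918]
ee_rot: [0.284, 0.959, -0.0, -0.0]
force: [-1.4, 0.2, -1.6]
grip_width: 0.06
grasp_force: 27.6
```

```bash
python3 m.py;python3 - <<'E'
from h import *
s=bot.get_image("side")
cv2.imwrite("pics/end.png",cv2.resize(cv2.cvtColor(s["pixels"][95:245,170:370],cv2.COLOR_RGB2BGR),(800,600),interpolation=cv2.INTER_CUBIC))
E
```

```text
t 22.57 pos [ 0.5032 -0.155   0.1918] yaw 146.97 F [-1.4  0.2 -1.6] w 0.06 j [-0.1   0.22  0.39  1.75 -0.09  1.19  1.31]
```

View pics/end.png

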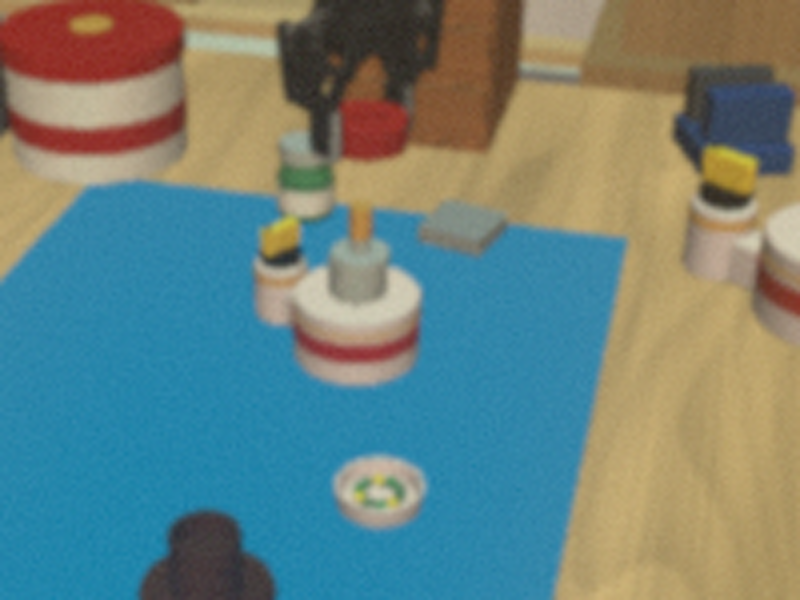

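The red cover hangs level at (372,128), well clear of the knob at (360,222). The inner lid sits flush on the neck at (358,250), and the vent bar is turned open at (280,237). Handing in.

```bash
python3 -c "
from rig import bot
print(bot.hand_in())"
```

```text
the job is handed in; nothing more can be done
None
```

The job is handed in at about 22.6 s of the 64 s allowed: the vent is open at its stop, the inner lid looks fully seated in the tin's neck, and the red cover is held level, about 45 mm clear of the knob; no verdict came back.

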